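# Lever the snap lid off a tumbler barrel

## Robot

A 6-joint arm with a two-finger parallel gripper is mounted at the origin on a cart in front of the work surface, level with it; the furniture and walls round the work are solid. World frame = base frame: x ahead of the robot, y to its left, z up, the work surface at z = 0. Lengths are in m, angles in rad, forces in N, time in s.
With the tool pointing down it reaches from about 0.3 to 0.775 m from the base axis. Payload 14.6 kg.
Tool frame: the origin (TCP) lies at the very end of the fingers, on their centre line; the grasp point (between the pads) lies ctrl.grip_point_offset behind it (ctrl.grip_point_offset is the distance from the TCP to the grasp point, in m); z points along the fingers, y is the line along which they close (so a half turn about z gives the same grasp; the last joint's range is limited). The gripper opens to 94 mm and grips with 3 to 60 N. Pads are 16 mm wide; open, the fingers measure 119 mm over their backs; the gripper's body (75 mm by 177 mm) begins 78 mm behind the grasp point.
Start: joints at [1.208, 0.3, 1.521, -0, 1.321, -0.067], TCP at [0.16, 0.526, 0.205] pointing down, gripper open.
Joint ranges: [-3.03, 3.03], [-0.79, 2.21], [0.23, 2.52], [-1.04, 4.18], [0, 3.07], [-2.55, 2.55]. Speed limits (rad/s): [2.22, 2.22, 2.57, 3.14, 3.14, 3.14].

## Interface

Orientations are given as a unit quaternion [w, x, y, z].
In Python, from workcell import state, eyes, job, ctrl gives the robot as it stands.
- The arm moves only by the shell command python3 -m pendant 'ROWS' [FORCE]. ROWS is JSON, a list of rows, each a list of 3 entries, a list of its own where there are three numbers: the shift along the world's x, y, z in m, then the turn about the world's z in rad, then the closure in counts, from 0 (fully open) to 255 (shut). In form: [[[tx, ty, tz], twist, gripper], ...]. A call has 1 to 10 rows; each row is the pose to reach, as a shift and turn from the pose commanded when the call began; what a row does not reach only later rows make up. A row lasts 1/8 s, in which the tool goes at most 62.5 mm and 10.7 degrees, less where a joint would pass 70% of its speed; a pose out of reach is approached as far as the arm can. A call with a gripper value outside its range is refused whole. The fingers move at their own pace and stop on an object; FORCE is the grip in N (left out, the last holds). Time passes only in rows, so rows that repeat a pose let the fingers close. It gives the time, the measured TCP pose, the force, the opening and the grip force at its end, in the units of the state.
- state(): the state, without advancing time (a new reading comes with each control period).
- eyes.grab_frame(name): name is "side" or "top" or "wrist"; returns a dict with "image" (480x640x3 uint8, red, green, blue), "camera_matrix" (3x3 intrinsics, pixels), "D" ([k1, k2, p1, p2, k3] as OpenCV has them; the pictures are not rectified), "rvec" (rotation vector, rad) and "tvec" (3), from world to camera coordinates, as OpenCV has them; the wrist camera has in their place "tool_from_camera" (4x4, takes a point from camera to tool coordinates, whose origin is the TCP and whose axes are the flange's). Camera axes: x right, y down, z forward; pixel columns grow to the right and rows downward; lengths in m; the calibration is good to about 2 mm. A picture is of the moment at which its call begins: read the wrist's pose just before it. There is no depth.
- job.finish_job(): hands the job in; it is judged then, once.
The state is a dict: "time_s": time; "joint_positions": joint angles; "dq": joint speeds; "tau": joint torques, N m; "tcp_pos": TCP position; "eef_rot": TCP orientation; "contact_force": force on the tool from outside, world axes, zero at the start; "wrist_torque": the same for the moment, N m; "opening": opening from 0.0 (shut) to 1.0 (fully open); "finger_force": force on a finger pad.
Only numpy, scipy, OpenCV 4.12 (cv2) and the standard library are available. Lean on these libraries where they do the work, as an engineer would, in place of code of your own. Each camera call takes 0.05 s, during which the arm holds its last target. There are 200 camera calls.

## Task

Open the loaded tumbler barrel: with the lid lever, leaning its blade on the barrel's outer rim, prise up the lug of the lid until that side springs out of its catches and stays up by itself. Then lay the lever down on the bench, pull the lid off by its knob and lay it gently, knob up, flat on the bench clear of the barrel. Keep the barrel standing where it is, do not lift or tip it, and leave the other things in place.

Things in the scene. Friction and masses are not known exactly. Their poses are not given: they have to be found in the camera images.
- barrel: black rubber tumbler barrel on the bench, 120 mm across, 88 high, about 2.8 kg with its steel shot. Origin: centre of its underside, z up, x towards the lid's lug. Top, from the outside in: outer rim wall (radius 60 to 56 mm, top at 88), open gutter (floor at 70), neck of the mouth (radius 37.5 to 33, top at 84) that the lid plugs
- rim_edge (a point): point on the barrel: inner top edge of the outer rim wall, straight outside the lug, where a steel-topped pad 28 mm wide thickens the rim outwards to 69 mm from the axis; there the lever's blade leans. The lower edge of the seated lug lies 10 mm nearer the barrel's axis and 4 mm lower
- lid: aluminium plug lid, 160 g. Origin: centre of the plug's underside, z towards the knob, x towards the lug. Plug 63 mm across, 12 deep; its bead snaps behind sprung catches in the neck (two by the lug, one across from it). Flange 78 mm across, 12 to 17 above the origin; round knob 26 mm across, 17 to 43 above it. Pulled while fully seated, it may lift the barrel
- lug (a point): middle of the lower outer edge of the lug, a flat ear 26 mm wide, 5 thick, on the lid's flange, reaching out over the gutter to 46 mm from the lid's axis. Seated it is 84 mm above the bench, 14 above the gutter floor; sprung out, it stays 8 mm or more higher
- knob (a point): point on the axis of the lid's knob, 30 mm above the lid's origin (half way up the knob)
- lever: lid lever lying on the bench, 185 mm long: wooden handle (98 mm long, 20 wide, 18 high) and flat steel blade (85 mm long, 12 wide, 3 thick, wide side level). Origin: on the bench under the middle of its length; x towards the blade's tip, z up
- lever_tip (a point): middle of the blade's end edge, at mid-thickness: 90 mm along x from the lever's origin, 9 mm above it
- lever_grip (a point): where to hold the handle: 35 mm behind the lever's origin, 125 mm from the tip, on the axis of the handle, 9 mm above the bench as it lies; grip across the 20 mm width
- ring_clamp: wooden ring clamp, 26x144x24 mm; a bystander, loose on the bench; origin: centre of its underside
- bench_block: bright steel bench block, 62x62x18 mm; a bystander, loose on the bench; origin: centre of its underside
- wax_block: carving-wax block, 34x62x22 mm; a bystander, loose on the bench; origin: centre of its underside
- ring_dish: shallow round dish with ring blanks, 61 mm across, 14 mm high; a bystander, loose on the bench; origin: centre of its underside
- pumice_block: rough grey pumice block, 42x60x27 mm; a bystander, loose on the bench; origin: centre of its underside

How it is judged:
By the outcome, as a careful person would: the job done as asked, in the order asked, and still so for the second after the job is handed in, with the robot touching nothing.
It also fails if it takes over 61 s, if anything falls off the work surface, if the arm or the gripper's body presses on something with over 40 N, if the wrist force passes 120 N, or if a joint passes its speed limit or range.

## Working session

There is one attempt and no reset: what is moved stays moved. The work goes in short steps, Python scripts to look and compute and a shell command to move; the robot and the scene stay as the last step left them, time stands still between calls to the robot, and variables do not carry over. Pictures are saved under pics/ and viewed, at most 10 in all, crops included, and the job is handed in when it is done.

```bash
mkdir -p pics; ls; cat > h.py <<'E'
import numpy as np, cv2
from scipy.spatial.transform import Rotation as R
from workcell import state, eyes, job, ctrl
def cam(name):
    s=state(); f=eyes.grab_frame(name); f={k:(np.array(v) if not isinstance(v,str) else v) for k,v in f.items()}
    if name=='wrist':
        q=np.array(s['eef_rot']); T=np.eye(4); T[:3,:3]=R.from_quat(q[[1,2,3,0]]).as_matrix(); T[:3,3]=s['tcp_pos']
        C=np.linalg.inv(T@f['tool_from_camera']); Rm,t=C[:3,:3],C[:3,3]
    else: Rm=cv2.Rodrigues(f['rvec'].astype(float))[0]; t=f['tvec'].astype(float).ravel()
    return dict(im=f['image'],K=f['camera_matrix'].astype(float),D=f['D'].astype(float),R=Rm,t=t)
def pl(c,uv,z):
    n=cv2.undistortPoints(np.array(uv,float).reshape(-1,1,2),c['K'],c['D']).reshape(-1,2)
    d=np.c_[n,np.ones(len(n))]@c['R']; o=-c['R'].T@c['t']
    return o+d*((np.broadcast_to(z,len(n))-o[2])/d[:,2])[:,None]
def pj(c,P):
    return cv2.projectPoints(np.array(P,float).reshape(-1,1,3),cv2.Rodrigues(c['R'])[0],c['t'],c['K'],c['D'])[0].reshape(-1,2)
def save(c,n): cv2.imwrite(f'pics/{n}.png',c['im'][:,:,::-1])
E
python3 - <<'E'
from h import *
import pickle
print(state(), ctrl.grip_point_offset)
for n in('top','side'):
    c=cam(n);save(c,n+'0');pickle.dump(c,open(n+'0.pkl','wb'));print(n,-c['R'].T@c['t'])
E
```

```text
pics
{'time_s': 0.0, 'joint_positions': array([ 1.20837044e+00,  3.00481313e-01,  1.52159436e+00,  1.65549672e-05,
        1.32072159e+00, -6.66050005e-02]), 'dq': array([ 0.00102699,  0.00027092,  0.00029044,  0.00125797,  0.0003086 ,
       -0.00051927]), 'tau': array([ 5.19405803e-04, -5.31814992e+01, -3.52747321e+01,  7.08957645e-02,
        2.44008604e-02, -9.30212195e-05]), 'tcp_pos': array([0.1602426 , 0.52585214, 0.20487512]), 'eef_rot': array([-1.36050724e-04,  1.47373719e-01,  9.89080697e-01, -5.86796060e-04]), 'contact_force': array([-0.16034767,  0.19601547, -0.31627954]), 'wrist_torque': array([ 0.00497633, -0.02536302,  0.00706469]), 'finger_force': 0.0, 'opening': 1.0033247032743542} 0.0188
top [ 0.36411545 -0.02372045  1.33376284]
side [ 0.05580428 -1.11070787  0.67704033]
```

View pics/top0.png

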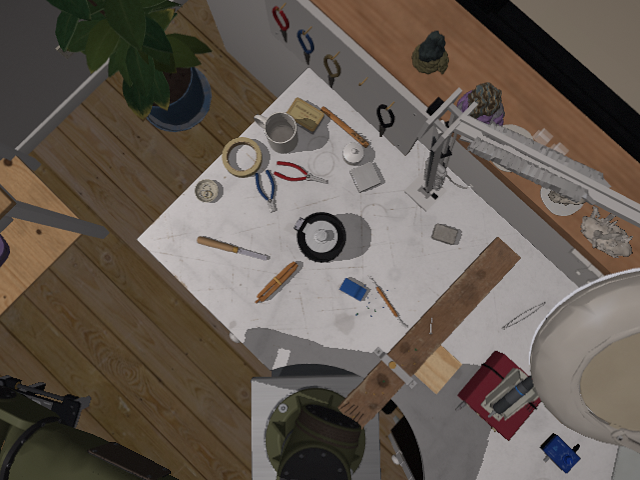

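View pics/side0.png

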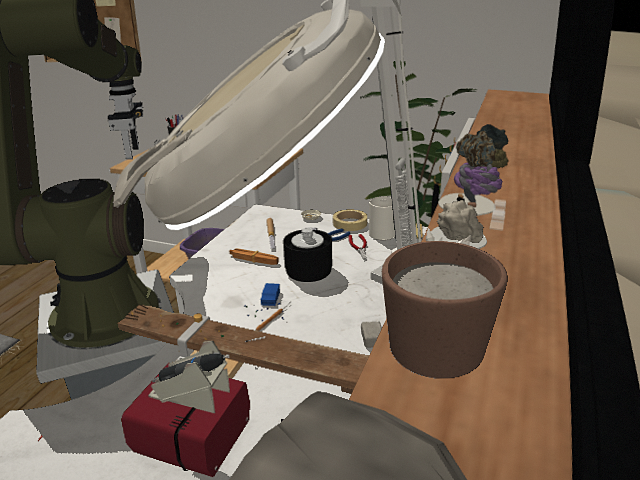

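The top view shows the barrel at about (321,237), with its lug pad at about (299,226), and the lever from (198,239) to (268,258) with the blade on the right. In the side view the barrel is at (307,255).

```bash
python3 - <<'E'
from h import *
import pickle
c=pickle.load(open('top0.pkl','rb'))
print(pl(c,[(321,237),(299,226),(323,236),(198,239),(268,258),(240,250)],[.088,.088,.12,.009,.009,.009]).round(4))
im=c['im'][170:320,180:380]; im=cv2.resize(im,(800,600),interpolation=cv2.INTER_CUBIC); cv2.imwrite('pics/crop.png',im[:,:,::-1])
E
```

```text
[[ 0.4931 -0.0263  0.088 ]
 [ 0.5212  0.0263  0.088 ]
 [ 0.4921 -0.031   0.12  ]
 [ 0.5037  0.2894  0.009 ]
 [ 0.4506  0.1103  0.009 ]
 [ 0.4728  0.1818  0.009 ]]
```

View pics/crop.png

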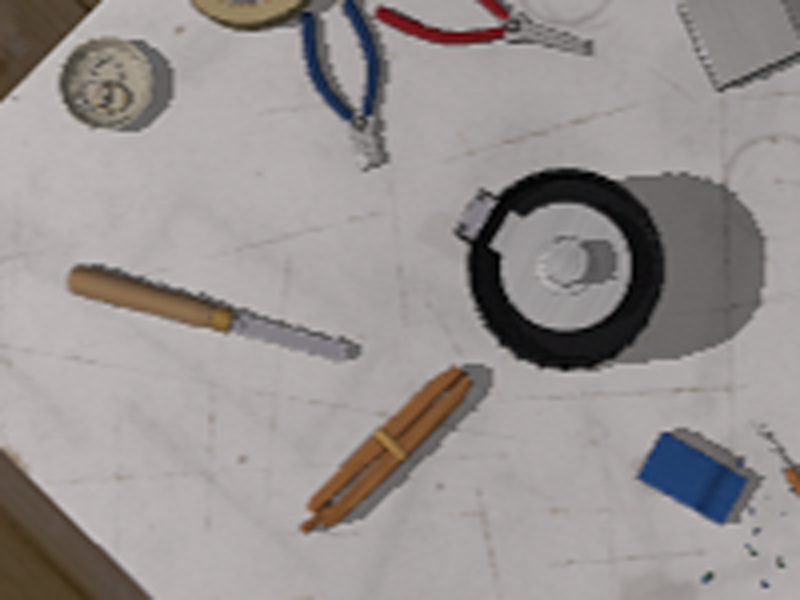

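The crop shows the barrel rim centred at (567,268), with the steel pad at (479,214) and the lug at (512,233). The lever runs from its tail at (68,278) to its tip at (358,348), and the ferrule is at (221,318).

```bash
python3 - <<'E'
from h import *
import pickle
c=pickle.load(open('top0.pkl','rb'))
f=lambda u,v:(180+u/4-.4,170+v/4-.4)
P=pl(c,[f(567,268),f(479,214),f(512,233),f(570,263),f(68,278),f(358,348)],[.088,.088,.089,.12,.012,.009])[:,:2]
print(P.round(4)); d=P[1]-P[0]; print('lug az',np.arctan2(d[1],d[0]),np.linalg.norm(d))
d=P[5]-P[4]; L=np.linalg.norm(d); u=d/L; az=np.arctan2(u[1],u[0]); m=(P[4]+P[5])/2; g=m-.035*u
print('lever',L,az,m,g)
s=state(); q=s['eef_rot']; M=R.from_quat(q[[1,2,3,0]]).as_matrix(); ty=np.arctan2(M[1,1],M[0,1]); print('tool y az',ty,'x az',np.arctan2(M[1,0],M[0,0]))
w=az+np.pi/2-ty; w=(w+np.pi/2)%np.pi-np.pi/2
print('shift',g-s['tcp_pos'][:2],'twist',w)
E
```

```text
[[ 0.4941 -0.0271]
 [ 0.5282  0.0253]
 [ 0.516   0.0056]
 [ 0.4937 -0.0289]
 [ 0.5032  0.2923]
 [ 0.4541  0.1075]]
lug az 0.9941297013759564 0.06260827620191523
lever 0.19121996600933672 -1.8305254936237176 [0.47864349 0.19988754] [0.48763215 0.23371362]
tool y az 1.2750082682936572 x az 2.8458045525633158
shift [ 0.32738089 -0.29217902] twist -1.5347374351224783
```

```bash
python3 -m pendant '[[[0.327,-0.292,-0.05],-1.535,0],[[0.327,-0.292,-0.05],-1.535,0],[[0.327,-0.292,-0.05],-1.535,0],[[0.327,-0.292,-0.05],-1.535,0],[[0.327,-0.292,-0.05],-1.535,0],[[0.327,-0.292,-0.05],-1.535,0],[[0.327,-0.292,-0.05],-1.535,0],[[0.327,-0.292,-0.05],-1.535,0],[[0.327,-0.292,-0.05],-1.535,0],[[0.327,-0.292,-0.05],-1.535,0]]'
python3 - <<'E'
from h import *
import pickle
print(state()['tcp_pos'],state()['joint_positions'])
c=cam('wrist');save(c,'w1');pickle.dump(c,open('w1.pkl','wb'));print(-c['R'].T@c['t'])
E
```

```text
time_s: 1.35
tcp_pos: [0.4869, 0.2346, 0.1555]
eef_rot: [-0.0, 0.792, 0.611, -0.0]
contact_force: [-0.3, 0.0, 0.2]
opening: 1.001
finger_force: 0.0
[0.48687657 0.23460005 0.15545089] [3.81213980e-01 3.24932799e-01 1.60882246e+00 7.00313970e-05
 1.20798605e+00 6.37149015e-01]
[0.505291   0.30171718 0.33448842]
```

View pics/w1.png

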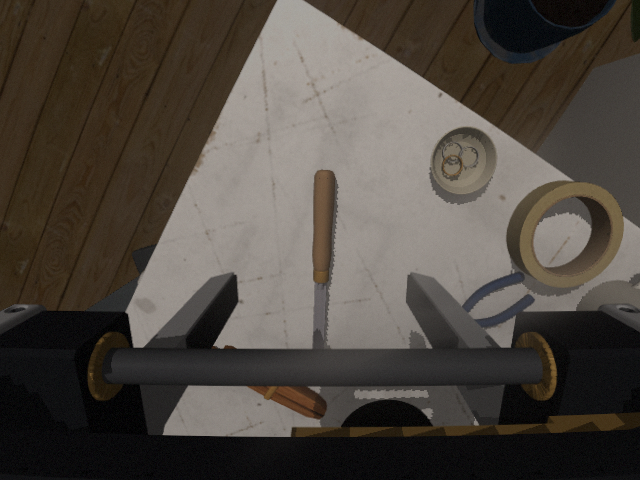

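The wrist view shows the handle's tail at (324,170) and the ferrule end at (321,282), centred between the fingers.

```bash
python3 - <<'E'
from h import *
import pickle
c=pickle.load(open('w1.pkl','rb'))
P=pl(c,[(324,170),(321.5,280),(321,345)],[.010,.014,.01])[:,:2]; print(P)
d=P[1]-P[0];L=np.linalg.norm(d);u=d/L;az=np.arctan2(u[1],u[0]);g=P[0]+.0575*u
s=state();M=R.from_quat(s['eef_rot'][[1,2,3,0]]).as_matrix(); ty=np.arctan2(M[1,1],M[0,1])
w=az+np.pi/2-ty; w=(w+np.pi/2)%np.pi-np.pi/2
print(L,az,g,'shift',g-s['tcp_pos'][:2],'twist',w, 'tail->top est', (P[0]+.0925*u))
E
```

```text
[[0.50506732 0.29179351]
 [0.47595649 0.18993788]
 [0.45671978 0.11869329]]
0.1059339898923145 -1.8491796090072055 [0.48926623 0.2365072 ] shift [0.00241192 0.00180232] twist -0.022781127884903496 tail->top est [0.47964818 0.20285467]
```

```bash
python3 -m pendant '[[[0.002,0.001,-0.06],-0.013,0],[[0.002,0.001,-0.12],-0.013,0],[[0.002,0.001,-0.151],-0.013,0],[[0.002,0.001,-0.151],-0.013,120],[[0.002,0.001,-0.151],-0.013,230],[[0.002,0.001,-0.151],-0.013,230],[[0.002,0.001,-0.151],-0.013,230],[[0.002,0.001,-0.151],-0.013,230],[[0.002,0.001,-0.151],-0.013,230],[[0.002,0.001,-0.151],-0.013,230]]' 5

```

```text
time_s: 2.65
tcp_pos: [0.4893, 0.2351, 0.0045]
eef_rot: [-0.0, 0.797, 0.604, -0.0]
contact_force: [0.2, 0.2, -0.1]
opening: 0.29
finger_force: 0.0
```

```bash
python3 -m pendant '[[[0,0,0],0,230],[[0,0,0],0,230],[[0,0,0],0,230],[[0,0,0],0,230]]' 5

```

```text
time_s: 3.15
tcp_pos: [0.4893, 0.2351, 0.0044]
eef_rot: [0.0, 0.797, 0.604, -0.0]
contact_force: [0.7, 0.8, 0.6]
opening: 0.217
finger_force: 4.9
```

```bash
python3 -m pendant '[[[0,0,0.03],0,230],[[0,0,0.06],0,230],[[0,0,0.1],0,230],[[0,0,0.15],0,230],[[0,0,0.17],0,230],[[0,0,0.17],0,230]]'
python3 - <<'E'
from h import *
import pickle
s=state();print(s['tcp_pos'])
out=[]
for n in('top','side','wrist'):
    c=cam(n); pickle.dump(c,open(n+'2.pkl','wb'))
    p=pj(c,[s['tcp_pos']+[-.015,-.05,0]])[0]; 
    if n=='wrist': p=[320,240]
    h=(60,45) if n!='wrist' else (320,240)
    x,y=int(np.clip(p[0],h[0],640-h[0]))-h[0],int(np.clip(p[1],h[1],480-h[1]))-h[1]; print(n,x,y)
    out.append(cv2.resize(c['im'][y:y+2*h[1],x:x+2*h[0]],(400,300),interpolation=cv2.INTER_CUBIC))
cv2.imwrite('pics/m2.png',np.vstack([np.hstack(out[:2]),np.hstack([out[2],out[2]*0])])[:,:,::-1])
E
```

```text
time_s: 3.9
tcp_pos: [0.4898, 0.2353, 0.1755]
eef_rot: [0.0, 0.797, 0.604, 0.001]
contact_force: [0.4, 0.7, -1.1]
opening: 0.212
finger_force: 5.0
[0.48976145 0.23531423 0.17553269]
top 166 198
side 208 134
wrist 0 0
```

View pics/m2.png

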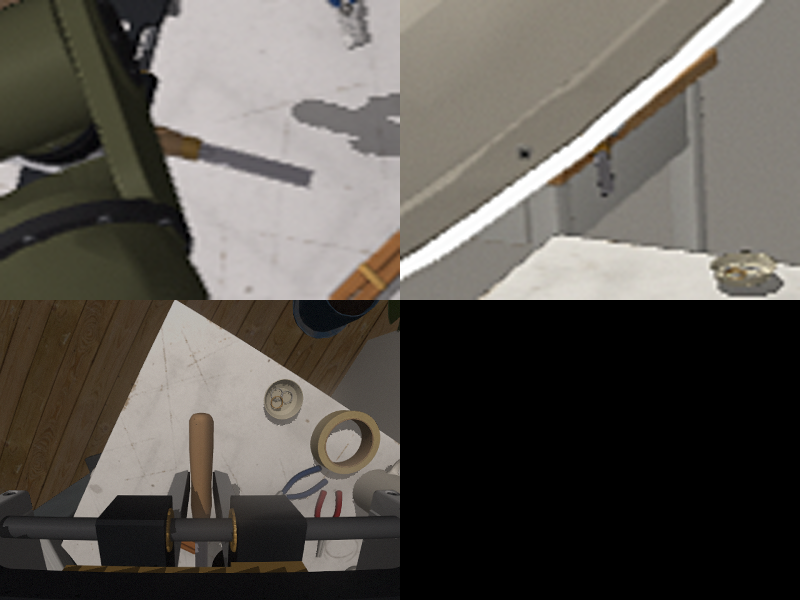

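The top crop shows the blade tip at (311,180), which is full-frame (259.3,252). The side crop shows the tip at (206,193), which is (269.8,191.9), and the wrist view shows the tail at about (322,184).

```bash
python3 - <<'E'
from h import *
import pickle
t=pickle.load(open('top2.pkl','rb'));s=pickle.load(open('side2.pkl','rb'));w=pickle.load(open('wrist2.pkl','rb'))
nt=[cv2.undistortPoints(np.array([[p]],float),c['K'],c['D']).ravel() for c,p in((t,(259.3,252)),(s,(269.8,191.9)))]
X=cv2.triangulatePoints(*[np.c_[c['R'],c['t']] for c in(t,s)],nt[0],nt[1]).ravel();print('tip',X[:3]/X[3])
g=np.array([.4898,.2353,.1814]);az=-1.845
for th in range(-10,61,10):
    a=np.radians(th);u=np.array([np.cos(a)*np.cos(az),np.cos(a)*np.sin(az),-np.sin(a)])
    up=np.array([np.sin(a)*np.cos(az),np.sin(a)*np.sin(az),np.cos(a)])
    tip=g+.125*u; tail=g-.060*u
    print(th,tip.round(3),pj(t,tip).round(0),pj(s,tip).round(0),'tail',pj(w,tail+.009*up).round(0),pj(w,tail).round(0))
E
```

```text
tip [0.45386753 0.11343383 0.17037381]
-10 [0.456 0.117 0.203] [[256. 250.]] [[270. 179.]] tail [[322. 177.]] [[322. 179.]]
0 [0.456 0.115 0.181] [[258. 251.]] [[270. 188.]] tail [[321. 179.]] [[322. 178.]]
10 [0.456 0.117 0.16 ] [[258. 251.]] [[271. 195.]] tail [[321. 186.]] [[321. 181.]]
20 [0.458 0.122 0.139] [[257. 251.]] [[271. 202.]] tail [[321. 199.]] [[321. 189.]]
30 [0.46  0.131 0.119] [[254. 251.]] [[271. 207.]] tail [[321. 216.]] [[321. 202.]]
40 [0.464 0.143 0.101] [[250. 250.]] [[271. 212.]] tail [[321. 239.]] [[321. 220.]]
50 [0.468 0.158 0.086] [[245. 249.]] [[271. 215.]] tail [[321. 265.]] [[321. 243.]]
60 [0.473 0.175 0.073] [[239. 248.]] [[271. 216.]] tail [[321. 295.]] [[321. 270.]]
```

```bash
cat > tail.py <<'E'
from h import *
c=cam('wrist'); hsv=cv2.cvtColor(c['im'],cv2.COLOR_RGB2HSV)
s=hsv[130:420,319:325,1].mean(1); r=130+np.argmax(s>70); print('tail row',r)
g=state()['tcp_pos']+[0,0,.0055]; M=R.from_quat(state()['eef_rot'][[1,2,3,0]]).as_matrix(); az=np.arctan2(M[1,0],M[0,0])
if np.cos(az+2.0)<0: az+=np.pi
b=[]
for th in range(-10,70):
    a=np.radians(th);u=np.array([np.cos(a)*np.cos(az),np.cos(a)*np.sin(az),-np.sin(a)]);up=np.array([np.sin(a)*np.cos(az),np.sin(a)*np.sin(az),np.cos(a)])
    b.append(min(pj(c,[g-.06*u+.008*up,g-.06*u-.008*up])[:,1]))
print('az',az,'pitch',np.argmin(abs(np.array(b)-r))-10, np.round(b[::10]))
E
python3 tail.py; python3 -m pendant '[[[0,0,0],0,230],[[0,0,0],0,230],[[0,0,0],0,230],[[0,0,0.06],0,230],[[0,0,0.06],0,230],[[0,0,0.06],0,230]]' 3; python3 tail.py
```

```text
tail row 181
az 4.43936261396242 pitch 17 [178. 178. 178. 183. 192. 206. 225. 249.]
time_s: 4.85
tcp_pos: [0.4891, 0.235, 0.2338]
eef_rot: [-0.0, 0.797, 0.604, -0.0]
contact_force: [0.2, -0.4, -1.9]
opening: 0.208
finger_force: 3.0
tail row 191
az 4.439343270769006 pitch 29 [178. 178. 179. 183. 192. 206. 225. 248.]
```

```bash
python3 -m pendant '[[[0,0,0],0,230],[[0,0,0],0,230],[[0,0,0],0,230],[[0,0,0],0,230]]' 3; python3 tail.py;  python3 -m pendant '[[[0,0,-0.06],0,230],[[0,0,-0.06],0,230],[[0,0,0],0,230],[[0,0,0],0,230]]' 3; python3 tail.py
```

```text
time_s: 5.4
tcp_pos: [0.4893, 0.2351, 0.2344]
eef_rot: [-0.0, 0.797, 0.604, -0.0]
contact_force: [-0.0, -0.1, -0.8]
opening: 0.21
finger_force: 3.0
tail row 191
az 4.439376760939541 pitch 30 [178. 178. 178. 183. 192. 205. 225. 248.]
time_s: 5.95
tcp_pos: [0.4911, 0.2359, 0.2411]
eef_rot: [0.001, 0.797, 0.604, 0.005]
contact_force: [0.1, 0.2, -0.9]
opening: 0.21
finger_force: 3.0
tail row 224
az 4.439387781979542 pitch 50 [179. 179. 179. 183. 192. 205. 224. 247.]
```

```bash
python3 -m pendant '[[[0,0,0],0,230],[[0,0,0],0,230],[[0.02,-0.025,-0.005],-0.08,230],[[0.05,-0.06,-0.015],-0.16,230],[[0.08,-0.095,-0.028],-0.24,230],[[0.095,-0.112,-0.036],-0.29,230],[[0.1,-0.118,-0.038],-0.308,230],[[0.1,-0.118,-0.038],-0.308,230],[[0.1,-0.118,-0.038],-0.308,230]]' 15
cat > m.py <<'E'
from h import *
import pickle,sys
tag=sys.argv[1]
s=state();print(s['tcp_pos'])
out=[]
for n in('top','side'):
    c=cam(n); pickle.dump(c,open(n+tag+'.pkl','wb'))
    p=pj(c,[[.52,.02,.1]])[0]; h=(40,60)
    x,y=int(p[0])-h[0],int(p[1])-h[1]; print(n,x,y)
    out.append(cv2.resize(c['im'][y:y+120,x:x+80],(400,600),interpolation=cv2.INTER_CUBIC))
cv2.imwrite(f'pics/m{tag}.png',np.hstack(out)[:,:,::-1])
E
python3 m.py 3; python3 tail.py
```

```text
time_s: 7.12
tcp_pos: [0.5889, 0.1181, 0.1971]
eef_rot: [0.0, 0.88, 0.476, 0.0]
contact_force: [-0.3, -0.9, -0.8]
opening: 0.21
finger_force: 15.0
[0.5889428  0.11814407 0.19705631]
top 261 165
side 268 165
tail row 224
az 4.132735643729208 pitch 49 [179. 179. 179. 183. 192. 206. 225. 249.]
```

View pics/m3.png

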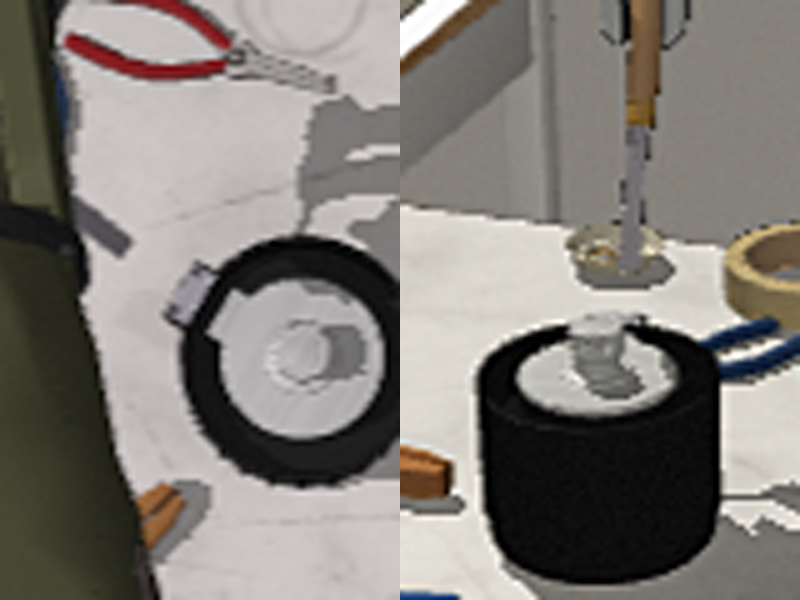

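The top crop has the blade tip at (123,248), the rim centre at (307,361), the pad centre at (190,295) and the lug edge at (224,312). The side crop has the tip at (232,265) and the rim centre column at 199.

```bash
python3 - <<'E'
from h import *
import pickle
t=pickle.load(open('top3.pkl','rb'));s=pickle.load(open('side3.pkl','rb'))
nt=[cv2.undistortPoints(np.array([[p]],float),c['K'],c['D']).ravel() for c,p in((t,(285.2,214.2)),(s,(314,217.6)))]
X=cv2.triangulatePoints(*[np.c_[c['R'],c['t']] for c in(t,s)],nt[0],nt[1]).ravel();X=X[:3]/X[3];print('tip',X)
B=pl(t,[(322,236.8),(298.6,223.6),(261+44.4,165+62)],[.088,.088,.089]);print(B)
for i in(1,2):
    d=B[i]-B[0];print(np.arctan2(d[1],d[0]),np.linalg.norm(d[:2]))
g=state()['tcp_pos']+[0,0,.0055]; d=X-g; print('az',np.arctan2(d[1],d[0]),'pitch',np.degrees(np.arctan2(-d[2],np.hypot(d[0],d[1]))),np.linalg.norm(d))
# fit barrel centre: dark mask in top via projecting rim silhouette, side x centre
for n,c in(('t',t),('s',s)):
    print(n,[pj(c,[[x,y,.088]])[0].round(1) for x,y in((.494,-.028),(.492,-.028))])
# silhouette extents from model for centre guess
a=np.linspace(0,2*np.pi,200)
for cx,cy in((.494,-.028),):
    for c,o in((t,(261,165)),(s,(268,165))):
        q=np.vstack([pj(c,np.c_[cx+.06*np.cos(a),cy+.06*np.sin(a),0*a+z]) for z in(0,.088)])
        q=(q-o+.4)*5;print('crop extents',q.min(0).round(),q.max(0).round())
E
```

```text
tip [0.54994067 0.05810251 0.10004985]
[[ 0.49356064 -0.02870612  0.088     ]
 [ 0.52704241  0.02717485  0.088     ]
 [ 0.51823343  0.0108564   0.089     ]]
1.0309930310590838 0.06514377795763754
1.0131753198942652 0.046625514896651225
az -2.150571009421923 pitch 55.09245856153322 0.12481022817859276
t [array([321.7, 236.6]), array([321.7, 237.4])]
s [array([306.9, 239.6]), array([306.2, 239.7])]
crop extents [181. 237.] [430. 494.]
crop extents [ 74. 321.] [322. 594.]
```

```bash
python3 -m pendant '[[[-0.008,-0.011,0],0.014,230],[[-0.016,-0.023,0],0.014,230],[[-0.024,-0.035,0],0.014,230],[[-0.024,-0.035,0],0.014,230],[[-0.024,-0.035,0],0.014,230]]' 
python3 m.py 4; python3 tail.py
```

```text
time_s: 7.9
tcp_pos: [0.5654, 0.0821, 0.1966]
eef_rot: [0.0, 0.877, 0.481, 0.0]
contact_force: [0.1, 0.5, -0.2]
opening: 0.212
finger_force: 15.0
[0.5654366  0.08206183 0.19661682]
top 261 165
side 268 165
tail row 224
az 4.14569388284876 pitch 49 [178. 179. 179. 183. 192. 206. 225. 249.]
```

View pics/m4.png

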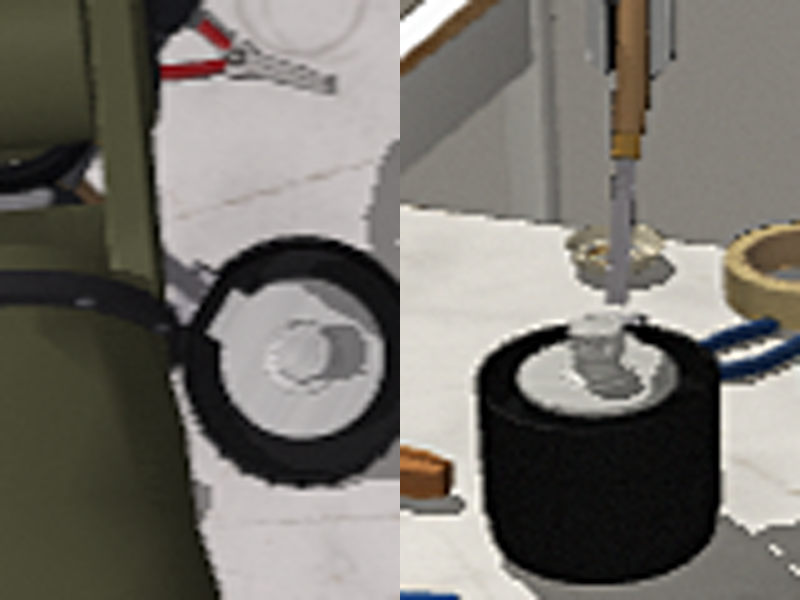

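The side crop has the tip at (217,302), just above the rim on the lug line, and the top view has it over the pad. Next I insert the blade along its own direction.

```bash
python3 - <<'E'
from h import *
import pickle
s=pickle.load(open('side4.pkl','rb'));t=pickle.load(open('top4.pkl','rb'))
for c,o in((t,(261,165)),(s,(268,165))): print((pj(c,[[.5262,.0224,.0996]])[0]-o+.4)*5)
E
python3 -m pendant '[[[-0.002,-0.003,-0.005],0,230],[[-0.004,-0.006,-0.010],0,230],[[-0.006,-0.009,-0.015],0,230],[[-0.007,-0.011,-0.018],0,230],[[-0.007,-0.011,-0.018],0,230]]'
```

```text
[198.9348045  293.39410252]
[215.48978036 301.13071542]
time_s: 8.68
tcp_pos: [0.5582, 0.0709, 0.1782]
eef_rot: [-0.0, 0.877, 0.481, -0.0]
contact_force: [0.9, -0.2, -1.4]
opening: 0.21
finger_force: 15.0
```

```bash
python3 -m pendant '[[[-0.001,-0.0015,-0.0025],0,230],[[-0.002,-0.003,-0.005],0,230],[[-0.003,-0.0045,-0.0075],0,230],[[-0.003,-0.0045,-0.0075],0,230]]'
python3 m.py 5; python3 tail.py
```

```text
time_s: 9.18
tcp_pos: [0.5552, 0.0665, 0.1708]
eef_rot: [-0.0, 0.877, 0.481, -0.0]
contact_force: [0.1, 0.4, -1.3]
opening: 0.206
finger_force: 15.0
[0.55522219 0.06651163 0.17077274]
top 261 165
side 268 165
tail row 225
az 4.145433428462015 pitch 50 [178. 179. 179. 183. 192. 206. 225. 249.]
```

View pics/m5.png

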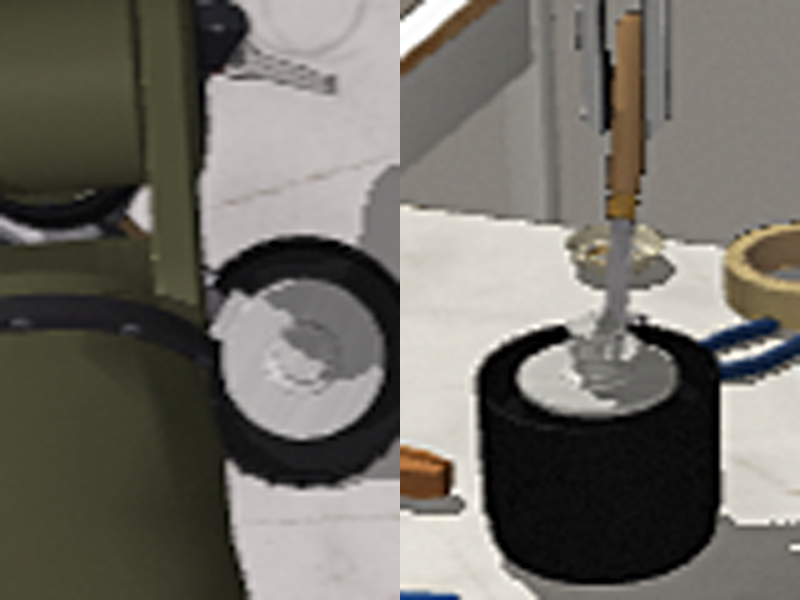

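The side view shows the blade passing behind the knob into the gutter by the lug, and there is no contact force. Now I pivot about the rim edge.

```bash
python3 -m pendant '[[[0.005,0.0075,-0.005],0,230],[[0.0095,0.015,-0.012],0,230],[[0.013,0.0205,-0.0185],0,230],[[0.016,0.0255,-0.026],0,230],[[0.016,0.0255,-0.026],0,230]]' 20; python3 tail.py
```

```text
time_s: 9.95
tcp_pos: [0.5719, 0.0929, 0.1447]
eef_rot: [0.0, 0.877, 0.481, 0.001]
contact_force: [2.0, 1.0, 4.3]
opening: 0.208
finger_force: 20.0
tail row 202
az 4.145871977086378 pitch 37 [179. 179. 179. 183. 192. 206. 226. 249.]
```

```bash
python3 -m pendant '[[[0.003,0.0045,-0.008],0,230],[[0.005,0.008,-0.016],0,230],[[0.007,0.011,-0.025],0,230],[[0.0085,0.0135,-0.034],0,230],[[0.0085,0.0135,-0.034],0,230]]' 25; python3 tail.py
```

```text
time_s: 10.62
tcp_pos: [0.5805, 0.1066, 0.1107]
eef_rot: [-0.0, 0.877, 0.481, 0.001]
contact_force: [3.9, 5.6, 2.6]
opening: 0.211
finger_force: 25.0
tail row 182
az 4.145690785052654 pitch 18 [179. 179. 179. 183. 192. 206. 225. 249.]
```

```bash
python3 -m pendant '[[[0.0015,0.0025,-0.009],0,230],[[0.0025,0.004,-0.018],0,230],[[0.0025,0.004,-0.028],0,230],[[0.0025,0.004,-0.037],0,230],[[0.0025,0.004,-0.037],0,230]]' 30; python3 tail.py
```

```text
time_s: 11.3
tcp_pos: [0.5818, 0.1094, 0.0728]
eef_rot: [-0.0, 0.877, 0.481, -0.001]
contact_force: [0.0, -0.7, -0.1]
opening: 0.212
finger_force: 30.0
tail row 181
az 4.1451352420787195 pitch 16 [178. 179. 179. 183. 192. 206. 225. 249.]
```

```bash
python3 - <<'E'
from h import *
import pickle
s0=pickle.load(open('side0.pkl','rb')); s1=cam('side'); t0=pickle.load(open('top0.pkl','rb')); t1=cam('top')
pickle.dump((s1,t1),open('f6.pkl','wb'))
B=np.array([.4938,-.0285,0])
a=np.array([.536,.844,0]);b=np.array([-.844,.536,0])
def lid(th): # lid tilted about far catch edge by th
    out=[];piv=np.array([-.032,.077])
    for r,l,z in((0,0,.115),(0,.013,.115),(0,-.013,.115),(-.039,0,.089),(.046,.013,.089),(.046,-.013,.089),(0,.039,.089),(0,-.039,.089)):
        x=r-piv[0];zz=z-piv[1];x,zz=x*np.cos(th)-zz*np.sin(th),x*np.sin(th)+zz*np.cos(th)
        out.append(B+a*(x+piv[0])+b*l+np.array([0,0,zz+piv[1]]))
    return np.array(out)
for n,c in(('s',s0),('t',t0)):
    print(n); print(np.c_[pj(c,lid(0)),pj(c,lid(.13))].round(1))
x0,y0=285,210
d=cv2.absdiff(s0['im'],s1['im'])[y0:y0+50,x0:x0+50].max(2); print('diff side>40',(d>40).sum())
def shift(A,Bm,box):
    x,y,w,h=box;g=lambda i:cv2.cvtColor(i,cv2.COLOR_RGB2GRAY).astype(np.float32)
    r=cv2.matchTemplate(g(Bm)[y-8:y+h+8,x-8:x+w+8],g(A)[y:y+h,x:x+w],cv2.TM_CCOEFF_NORMED);_,v,_,l=cv2.minMaxLoc(r);return l[0]-8,l[1]-8,v
print('knob side',shift(s0['im'],s1['im'],(300,228,18,14)),'barrel side',shift(s0['im'],s1['im'],(280,262,56,24)))
print('knob top',shift(t0['im'],t1['im'],(314,228,18,18)))
for c in(s0,s1): print(cv2.cvtColor(c['im'],cv2.COLOR_RGB2GRAY)[226:256,308])
E
```

```text
s
[[306.6 229.7 306.1 229.2]
 [301.2 229.5 300.8 229. ]
 [311.9 229.9 311.5 229.4]
 [304.2 246.7 304.2 247.4]
 [304.8 230.9 304.5 227.7]
 [315.  231.3 314.8 228.1]
 [291.2 238.6 291.  237.5]
 [322.8 240.  322.6 238.8]]
t
[[321.9 235.5 323.8 236.5]
 [319.1 240.2 321.  241.2]
 [324.8 230.8 326.7 231.8]
 [335.8 245.  336.3 245.3]
 [302.8 231.5 303.5 231.5]
 [308.4 222.3 309.1 222.3]
 [313.6 250.5 314.2 250.7]
 [330.2 222.9 330.9 223.1]]
diff side>40 335
knob side (0, -1, 0.4835245907306671) barrel side (0, 0, 0.9849175214767456)
knob top (2, 1, 0.8798400163650513)
[216 193 174 172 186 200 105 101 113 120 117 105 122 119 120  99 125  86
 119 193 182 126  37   7   9  15  13  10  13  11]
[210 167 185 184 181 190 127 101 131 133 117 121 121 133 116 143 103 105
 102 135 219 138  71  11  13  17  13  15  12  13]
```

The numbers show the knob shifted (+2,+1) px in the top view. That matches a lid tilt of about 0.13 rad, meaning the lug is up about 10 mm, and the force is zero. I'll withdraw the lever outwards.

```bash
python3 -m pendant '[[[0.004,0.006,0],0,230],[[0.010,0.016,0],0,230],[[0.016,0.0255,0],0,230],[[0.024,0.038,0],0,230],[[0.032,0.050,0],0,230],[[0.038,0.060,0],0,230],[[0.038,0.060,0.02],0,230],[[0.038,0.060,0.04],0,230],[[0.038,0.060,0.04],0,230]]' 25; python3 tail.py
cat > k.py <<'E'
from h import *
import pickle
t0=pickle.load(open('top0.pkl','rb'));t1=cam('top');s0=pickle.load(open('side0.pkl','rb'));s1=cam('side')
up=lambda i:cv2.resize(cv2.cvtColor(i,cv2.COLOR_RGB2GRAY),None,fx=5,fy=5,interpolation=cv2.INTER_CUBIC).astype(np.float32)
def sh(A,B,b):
    x,y,w,h=[5*k for k in b];r=cv2.matchTemplate(up(B)[y-40:y+h+40,x-40:x+w+40],up(A)[y:y+h,x:x+w],cv2.TM_CCOEFF_NORMED);_,v,_,l=cv2.minMaxLoc(r);return (l[0]-40)/5,(l[1]-40)/5,round(v,2)
print('knob top',sh(t0['im'],t1['im'],(314,228,18,18)),'knob side',sh(s0['im'],s1['im'],(300,228,18,14)),'barrel side',sh(s0['im'],s1['im'],(280,262,56,24)),'barrel top',sh(t0['im'],t1['im'],(300,248,46,16)))
E
python3 k.py
```

```text
time_s: 12.58
tcp_pos: [0.6213, 0.1695, 0.1169]
eef_rot: [0.001, 0.877, 0.481, 0.002]
contact_force: [-0.5, -1.1, -1.8]
opening: 0.211
finger_force: 25.0
tail row 181
az 4.144990763972054 pitch 15 [179. 179. 180. 184. 193. 206. 225. 249.]
knob top (1.8, 1.0, 0.89) knob side (-0.2, -0.8, 0.57) barrel side (0.0, 0.0, 0.99) barrel top (0.2, 0.0, 0.99)
```

```bash
python3 -m pendant '[[[-0.03,0.015,0],0.07,230],[[-0.07,0.036,0],0.17,230],[[-0.11,0.056,0],0.25,230],[[-0.131,0.066,0],0.294,230],[[-0.131,0.066,-0.03],0.294,230],[[-0.131,0.066,-0.06],0.294,230],[[-0.131,0.066,-0.075],0.294,230],[[-0.131,0.066,-0.075],0.294,230]]' 15; python3 tail.py
```

```text
time_s: 13.72
tcp_pos: [0.4889, 0.2353, 0.0382]
eef_rot: [-0.0, 0.797, 0.604, -0.001]
contact_force: [-0.8, -0.2, -0.9]
opening: 0.214
finger_force: 15.0
tail row 181
az 4.439208485432639 pitch 18 [177. 178. 178. 182. 191. 205. 224. 248.]
```

```bash
python3 -m pendant '[[[0,0,-0.01],0,230],[[0,0,-0.02],0,230],[[0,0,-0.026],0,230],[[0,0,-0.030],0,230],[[0,0,-0.033],0,230],[[0,0,-0.034],0,230],[[0,0,-0.034],0,230]]' 5; python3 tail.py
```

```text
time_s: 14.65
tcp_pos: [0.4894, 0.2356, 0.005]
eef_rot: [0.0, 0.797, 0.604, 0.0]
contact_force: [0.1, 0.1, -1.8]
opening: 0.213
finger_force: 5.0
tail row 181
az 4.439349204209533 pitch 17 [178. 178. 178. 183. 191. 205. 225. 248.]
```

```bash
python3 -m pendant '[[[0,0,-0.001],0,190],[[0,0,-0.001],0,190],[[0,0,-0.001],0,190],[[0,0,-0.001],0,100],[[0,0,-0.001],0,60],[[0,0,0.03],0,60],[[0,0,0.09],0,60],[[0,0,0.15],0,60],[[0,0,0.19],0,60],[[0,0,0.19],0,60]]'
python3 - <<'E'
from h import *
import pickle
t0=pickle.load(open('top0.pkl','rb'))['im'].astype(int);c=cam('top');pickle.dump(c,open('top7.pkl','wb'));s0=pickle.load(open('side0.pkl','rb'))['im'].astype(int);s1=cam('side');
w=cam('wrist');h=cv2.cvtColor(w['im'],cv2.COLOR_RGB2HSV);save(w,'w7')
print('wrist tail row',130+np.argmax(h[130:420,319:325,1].mean(1)>70), pj(w,[[.5051,.2918,.010]]), state()['tcp_pos'])
print('side diff lever', (abs(s1['im'].astype(int)-s0)[215:255,262:280].max(2)>40).sum())
E
python3 k.py
```

```text
time_s: 15.95
tcp_pos: [0.4904, 0.236, 0.1981]
eef_rot: [0.001, 0.797, 0.604, 0.003]
contact_force: [0.2, -0.3, 1.0]
opening: 0.763
finger_force: 0.0
wrist tail row 170 [[321.01798201 170.20340973]] [0.48886594 0.23538805 0.19363448]
side diff lever 84
knob top (8.0, -8.0, 0.51) knob side (-8.0, -2.2, 0.24) barrel side (-0.2, 0.0, 0.96) barrel top (-0.2, 0.2, 0.93)
```

```bash
python3 -m pendant '[[[0,-0.06,0],-0.1,60],[[0.001,-0.12,0],-0.2,60],[[0.002,-0.18,0],-0.294,60],[[0.003,-0.24,0],-0.294,60],[[0.003,-0.267,0],-0.294,60],[[0.003,-0.267,-0.03],-0.294,60],[[0.003,-0.267,-0.05],-0.294,60],[[0.003,-0.267,-0.05],-0.294,60]]'
python3 - <<'E'
from h import *
w=cam('wrist');s=cam('side');print(state()['tcp_pos'])
p=pj(s,[[.4938,-.0285,.12]])[0].astype(int);x,y=p[0]-40,p[1]-40
cv2.imwrite('pics/m8.png',np.hstack([cv2.resize(w['im'],(480,360)),cv2.resize(s['im'][y:y+90,x:x+80],(320,360),interpolation=cv2.INTER_CUBIC)])[:,:,::-1])
print(x,y,pj(w,[[.4938,-.0285,.088],[.4919,-.0315,.119]]),(pj(s,[[.4919,-.0315,.119]])-[x,y])*4)
E
```

```text
time_s: 17.2
tcp_pos: [0.4913, -0.0313, 0.1431]
eef_rot: [-0.001, 0.877, 0.481, -0.002]
contact_force: [0.2, -1.0, 1.0]
opening: 0.764
finger_force: 0.0
[ 0.49242503 -0.03136235  0.14514622]
266 187 [[321.59185657 255.41116358]
 [321.44010807 274.52491921]] [[161.01613682 167.31683236]]
```

View pics/m8.png

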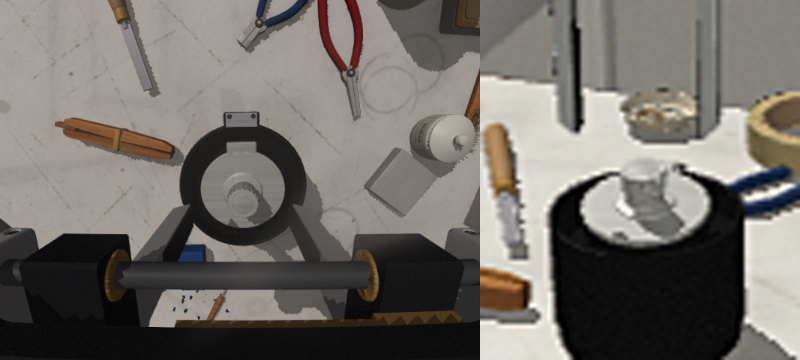

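The wrist view shows the knob at (243,207), centred between the fingers (bar middle at column 243), with the barrel centred at (243,187). The side view shows the lid tilted with its lug up, and the lever lies flat on the bench.

```bash
python3 -m pendant '[[[0,0,-0.02],0,60],[[0,0,-0.04],0,60],[[0,0,-0.046],0,60],[[0,0,-0.046],0,140],[[0,0,-0.046],0,235],[[0,0,-0.046],0,235],[[0,0,-0.046],0,235],[[0,0,-0.046],0,235],[[0,0,-0.046],0,235],[[0,0,-0.046],0,235]]' 30
```

```text
time_s: 18.55
tcp_pos: [0.4924, -0.0314, 0.099]
eef_rot: [0.0, 0.877, 0.481, 0.0]
contact_force: [-0.2, -0.6, 1.3]
opening: 0.267
finger_force: 30.0
```

```bash
python3 -m pendant '[[[0,0,0.002],0,235],[[0,0,0.004],0,235],[[0,0,0.006],0,235],[[0,0,0.006],0,235]]' 35
```

```text
time_s: 19.05
tcp_pos: [0.4925, -0.0314, 0.1055]
eef_rot: [0.0, 0.877, 0.481, 0.0]
contact_force: [0.8, 1.6, 0.8]
opening: 0.268
finger_force: 35.0
```

```bash
python3 -m pendant '[[[0,0,0.004],0,235],[[0,0,0.009],0,235],[[0,0,0.015],0,235],[[0,0,0.025],0,235],[[0,0,0.025],0,235]]' 35; python3 k.py
```

```text
time_s: 19.68
tcp_pos: [0.4928, -0.0315, 0.1309]
eef_rot: [0.001, 0.877, 0.481, 0.001]
contact_force: [-0.6, -0.3, -1.9]
opening: 0.27
finger_force: 35.0
knob top (-0.8, 3.0, 0.23) knob side (8.0, 5.6, 0.26) barrel side (0.0, 0.0, 1.0) barrel top (4.0, -3.8, 0.34)
```

```bash
python3 -c "
from h import *
import pickle
c=pickle.load(open('top0.pkl','rb'));print(pl(c,[(390,235),(385,240),(430,235),(353,289),(366,178),(375,285)],[0]*6).round(3))"
python3 -m pendant '[[[0,0,0.03],0,235],[[0,0,0.055],0,235],[[0,-0.04,0.055],0,235],[[0,-0.08,0.055],0,235],[[0,-0.12,0.055],0,235],[[0,-0.15,0.055],0,235],[[0,-0.165,0.04],0,235],[[0,-0.17,0],0,235],[[0,-0.17,-0.04],0,235],[[0,-0.17,-0.04],0,235]]'
```

```text
[[ 0.503 -0.205  0.   ]
 [ 0.491 -0.192  0.   ]
 [ 0.501 -0.309  0.   ]
 [ 0.366 -0.105  0.   ]
 [ 0.655 -0.148  0.   ]
 [ 0.375 -0.162  0.   ]]
time_s: 21.02
tcp_pos: [0.4906, -0.2001, 0.0868]
eef_rot: [-0.003, 0.877, 0.481, -0.002]
contact_force: [0.7, -0.0, -1.2]
opening: 0.269
finger_force: 35.0
```

```bash
python3 -m pendant '[[[0,0,-0.02],0,235],[[0,0,-0.04],0,235],[[0,0,-0.052],0,235],[[0,0,-0.056],0,235],[[0,0,-0.056],0,235],[[0,0,-0.056],0,235]]' 12;  python3 -m pendant '[[[0,0,-0.0015],0,235],[[0,0,-0.003],0,235],[[0,0,-0.0045],0,235],[[0,0,-0.0045],0,235]]' 8
```

```text
time_s: 21.78
tcp_pos: [0.4927, -0.2015, 0.0347]
eef_rot: [0.0, 0.877, 0.481, 0.0]
contact_force: [-0.1, 0.9, -1.1]
opening: 0.272
finger_force: 12.0
time_s: 22.28
tcp_pos: [0.4923, -0.2014, 0.0293]
eef_rot: [-0.0, 0.877, 0.481, -0.0]
contact_force: [0.3, 0.7, -1.7]
opening: 0.271
finger_force: 8.0
```

```bash
python3 -m pendant '[[[0,0,-0.001],0,235],[[0,0,-0.002],0,235],[[0,0,-0.003],0,235],[[0,0,-0.003],0,235]]' 5; python3 -m pendant '[[[0,0,-0.001],0,235],[[0,0,-0.002],0,235],[[0,0,-0.003],0,235],[[0,0,-0.003],0,235]]' 5;  python3 -m pendant '[[[0,0,-0.001],0,235],[[0,0,-0.002],0,235],[[0,0,-0.002],0,235]]' 5
```

```text
time_s: 22.78
tcp_pos: [0.4923, -0.2014, 0.0264]
eef_rot: [-0.0, 0.877, 0.481, -0.0]
contact_force: [0.1, -0.6, -0.9]
opening: 0.272
finger_force: 5.0
time_s: 23.28
tcp_pos: [0.4925, -0.2014, 0.0236]
eef_rot: [0.0, 0.877, 0.481, 0.0]
contact_force: [0.9, 1.0, 2.1]
opening: 0.275
finger_force: 5.0
time_s: 23.65
tcp_pos: [0.4923, -0.2015, 0.0214]
eef_rot: [0.0, 0.877, 0.481, -0.0]
contact_force: [0.3, 1.7, 3.1]
opening: 0.278
finger_force: 5.0
```

```bash
python3 -m pendant '[[[0,0,-0.001],0,235],[[0,0,-0.001],0,235],[[0,0,-0.001],0,170],[[0,0,-0.001],0,170],[[0,0,-0.001],0,100],[[0,0,-0.001],0,60],[[0,0,0.05],0,60],[[0,0,0.1],0,60],[[0,0,0.16],0,60]]' 3
python3 -m pendant '[[[0,0.06,0.02],0,60],[[0,0.12,0.02],0,60],[[0,0.18,0.02],0,60],[[0,0.24,0.02],0,60],[[-0.05,0.3,0.02],0,60],[[-0.1,0.35,0.02],0,60],[[-0.1,0.35,0.02],0,60]]'
python3 - <<'E'
from h import *
o=[]
for n,q in(('top',[.49,-.08,.02]),('side',[.49,-.08,.05])):
    c=cam(n);p=pj(c,[q])[0].astype(int);x,y=max(p[0]-100,0),max(p[1]-75,0);print(n,x,y,(pj(c,[[.4925,-.2015,.043]])-[x,y])*2)
    o.append(cv2.resize(c['im'][y:y+150,x:x+200],(400,300),interpolation=cv2.INTER_CUBIC))
w=cam('wrist');o2=np.hstack([cv2.resize(w['im'],(400,300)),o[0]*0])
cv2.imwrite('pics/end.png',np.vstack([np.hstack(o),o2])[:,:,::-1])
E
```

```text
time_s: 24.78
tcp_pos: [0.4918, -0.2012, 0.1826]
eef_rot: [-0.001, 0.877, 0.481, -0.0]
contact_force: [0.4, -1.0, -0.3]
opening: 0.76
finger_force: 0.0
time_s: 25.65
tcp_pos: [0.3904, 0.1503, 0.2016]
eef_rot: [-0.0, 0.876, 0.482, 0.0]
contact_force: [0.5, 0.7, -0.4]
opening: 0.763
finger_force: 0.0
top 242 165 [[297.93082813 144.884554  ]]
side 214 187 [[247.50072024 204.92741038]]
```

View pics/end.png

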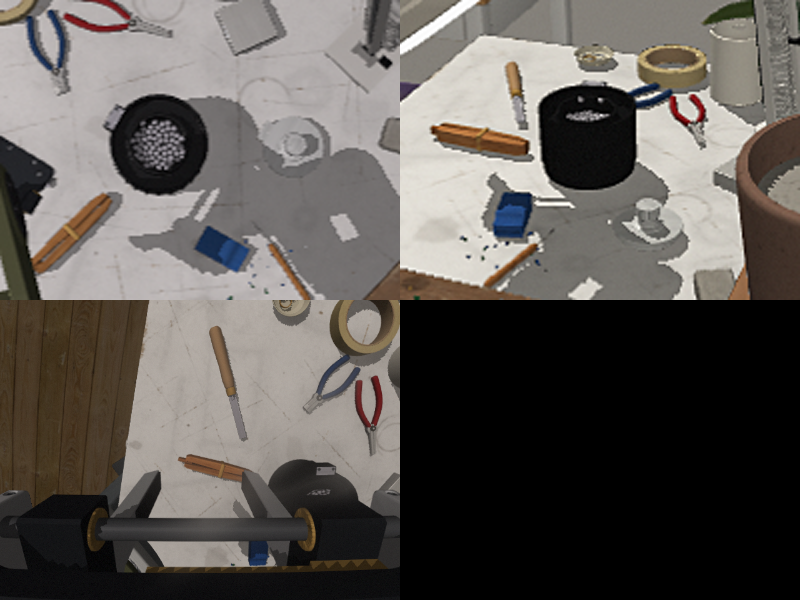

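The barrel stands open at (158,143) in the top crop with its shot inside. The lid lies flat with its knob up at (295,145), clear of the barrel. The lever is flat on the bench and the other things are in place.

```bash
python3 -c "
from workcell import job
print(job.finish_job())"
```

```text
the job is handed in; nothing more can be done
None
```

I prised the lid's lug up with the lever and it stayed up by itself; the lever now lies on the bench, the lid is off and flat, knob up, clear of the standing barrel, and the job was handed in at about 26 s (no verdict came back).

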